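Find and seat the rocking lid on the jam bar

TASK

Before breakfast opens, check the four wooden lids of the jam bar: go along the row from left to right and press with the fingertips on each lid, out on its plate beside the knob where it looks highest, to find the one that rocks. Push that lid sideways until it drops into its crock, so that all four sit level and fully home. Only press and push: no lid is to be lifted, carried or tipped over, and everything else stays where it stands.

Things in the scene. Friction and masses are not known exactly. Their poses are not given: they have to be found in the camera images.
- carrier: low dark wooden carrier with a thin steel gallery rail, 96 x 412 mm, rail top 49 mm high, fixed; holds the four crocks in one straight row along its y axis, 100 mm apart (centres at y = +150, +50, -50, -150 mm, x = 0). Origin: centre of its underside, on the worktop; x away from the robot, y to the robot's left
- pot_1: one of four identical white stoneware crocks, fixed in the carrier; 85 mm across, mouth 71 mm wide inside, flat rim 82 mm above the worktop. Origin: centre of its foot, 10 mm above the worktop; the mouth's centre lies 72 mm straight above it. Round: its yaw means nothing, the numbers do not follow the row
- pot_2: one of four identical white stoneware crocks, fixed in the carrier; 85 mm across, mouth 71 mm wide inside, flat rim 82 mm above the worktop. Origin: centre of its foot, 10 mm above the worktop; the mouth's centre lies 72 mm straight above it. Round: its yaw means nothing, the numbers do not follow the row
- pot_3: one of four identical white stoneware crocks, fixed in the carrier; 85 mm across, mouth 71 mm wide inside, flat rim 82 mm above the worktop. Origin: centre of its foot, 10 mm above the worktop; the mouth's centre lies 72 mm straight above it. Round: its yaw means nothing, the numbers do not follow the row
- pot_4: one of four identical white stoneware crocks, fixed in the carrier; 85 mm across, mouth 71 mm wide inside, flat rim 82 mm above the worktop. Origin: centre of its foot, 10 mm above the worktop; the mouth's centre lies 72 mm straight above it. Round: its yaw means nothing, the numbers do not follow the row
- lid_1: one of four identical round wooden lids; their numbers do not follow the row. Plate 89 mm across, 7 mm thick; under it a plug 67 mm across reaches 5 mm below the plate; knob in the middle, 13 mm across at its neck, 19 mm higher up, its top 18 mm above the plate's upper face; 0.12 kg. Origin: centre of the plug's lower face, z up through the knob
- lid_2: lid like the other three, same origin and axes: plate's upper face 12 mm above the origin, knob's widest part (19 mm) at 20 to 24 mm, knob's top at 30 mm. The loose lid may be in any place of the row. Seated (true of every lid): plug inside its crock, plate level on the rim, origin 77 mm above the worktop, up to about 2.5 mm of sideways play
- lid_3: lid like the other three, same origin and axes. The loose lid, in any place of the row, stands 5 to 7 mm off its crock's centre, in any direction, the plug caught on the rim on that side: that side is about 7 mm too high (tilt about 0.09 rad), the other side still rests on the rim
- lid_4: lid like the other three, same origin and axes. Pressed on its high side 28 mm from the knob's axis, the loose lid tips about level (down 1 to 3 mm there, up about 4 mm across from it) and falls back when let go; elsewhere, or seated, a lid is firm. Pushed level with a few N towards its crock's centre, e.g. on the knob, it slides, drops in and is stopped by the crock's inner wall
- mug: spotted white china mug, 78 mm wide, 93 mm high, handle at one side; stands to the left of the carrier. Bystander; origin under its centre
- glass: clear drinking glass, 78 mm wide, 86 mm high; stands to the right of the carrier. Bystander; origin under its centre
- jam_a: portion cup of jam, 60 mm wide, 27 mm high, left of the carrier. Bystander; origin under its centre
- jam_b: another portion cup of jam, 60 mm wide, 27 mm high, behind the carrier, between the slates of croissants. Bystander; origin under its centre
- spoon: steel teaspoon, 132 mm long, lying flat at the far left. Bystander
- tongs: steel serving tongs, 231 mm long, lying flat on the right wing of the worktop. Bystander
- mill: small glass shaker with a grey cap, 44 mm wide, 90 mm high, right of the carrier. Bystander; origin under its centre

How it is judged (in metres and radians):
On the way, in this order (a step that is already met when the one before it is completed fails the run):
1. the leftmost lid of the row is pressed with the fingertips (over 1.5 N for 0.15 s) (((y of lid_1 in the frame of carrier between 0.108 and 0.192 m and contact force between the fingers and lid_1 above 1.5 N) or (y of lid_2 in the frame of carrier between 0.108 and 0.192 m and contact force between the fingers and lid_2 above 1.5 N) or (y of lid_3 in the frame of carrier between 0.108 and 0.192 m and contact force between the fingers and lid_3 above 1.5 N) or (y of lid_4 in the frame of carrier between 0.108 and 0.192 m and contact force between the fingers and lid_4 above 1.5 N))), for 0.15 s.
2. the second lid from the left of the row is pressed with the fingertips (over 1.5 N for 0.15 s) (((y of lid_1 in the frame of carrier between 0.008 and 0.092 m and contact force between the fingers and lid_1 above 1.5 N) or (y of lid_2 in the frame of carrier between 0.008 and 0.092 m and contact force between the fingers and lid_2 above 1.5 N) or (y of lid_3 in the frame of carrier between 0.008 and 0.092 m and contact force between the fingers and lid_3 above 1.5 N) or (y of lid_4 in the frame of carrier between 0.008 and 0.092 m and contact force between the fingers and lid_4 above 1.5 N))), for 0.15 s.
3. the third lid from the left of the row is pressed with the fingertips (over 1.5 N for 0.15 s) (((y of lid_1 in the frame of carrier between -0.092 and -0.008 m and contact force between the fingers and lid_1 above 1.5 N) or (y of lid_2 in the frame of carrier between -0.092 and -0.008 m and contact force between the fingers and lid_2 above 1.5 N) or (y of lid_3 in the frame of carrier between -0.092 and -0.008 m and contact force between the fingers and lid_3 above 1.5 N) or (y of lid_4 in the frame of carrier between -0.092 and -0.008 m and contact force between the fingers and lid_4 above 1.5 N))), for 0.15 s.
4. the rightmost lid of the row is pressed with the fingertips (over 1.5 N for 0.15 s) (((y of lid_1 in the frame of carrier between -0.192 and -0.108 m and contact force between the fingers and lid_1 above 1.5 N) or (y of lid_2 in the frame of carrier between -0.192 and -0.108 m and contact force between the fingers and lid_2 above 1.5 N) or (y of lid_3 in the frame of carrier between -0.192 and -0.108 m and contact force between the fingers and lid_3 above 1.5 N) or (y of lid_4 in the frame of carrier between -0.192 and -0.108 m and contact force between the fingers and lid_4 above 1.5 N))), for 0.15 s.
At the end, for the whole second after the job is handed in: All four lids are fully home: each lid's origin 75 to 78.8 mm above the worktop, tilted less than 0.03 rad, at rest (height (world z) of lid_1 between 0.075 and 0.0788 m and angle between each of lid_1, lid_2, lid_3, lid_4's own z axis and vertical below 0.03 rad and linear speed of each of lid_1, lid_2, lid_3, lid_4 below 0.02 m/s and height (world z) of lid_2 between 0.075 and 0.0788 m and height (world z) of lid_3 between 0.075 and 0.0788 m and height (world z) of lid_4 between 0.075 and 0.0788 m); the robot touches nothing.
It fails at once if a lid is lifted or carried (its middle rises more than 14 mm above its seated height), or tipped by more than 0.35 rad (height (world z) of any of lid_1, lid_2, lid_3, lid_4 above 0.091 m or angle between any of lid_1, lid_2, lid_3, lid_4's own z axis and vertical above 0.35 rad).
It fails at once if a bystander (mug, glass, jam cup, teaspoon, tongs, shaker) is moved by more than 30 mm (distance of any of mug, glass, jam_a, jam_b, spoon, tongs, mill from where it was at the start of the episode above 0.03 m).
It also fails if it takes over 53 s, if anything falls off the work surface, if the arm or the gripper's body presses on something with over 40 N, if the wrist force passes 120 N, or if a joint passes its speed limit or range.

ROBOT

A 6-joint arm with a two-finger parallel gripper is mounted at the origin on a cart in front of the work surface, level with it; the furniture and walls round the work are solid. World frame = base frame: x ahead of the robot, y to its left, z up, the work surface at z = 0. Lengths are in m, angles in degrees, forces in N, time in s.
With the tool pointing down it reaches from about 0.3 to 0.75 m from the base axis. Payload 8.5 kg.
Tool frame: the origin (TCP) lies at the very end of the fingers, on their centre line; the grasp point (between the pads) lies 19 mm behind it (env.hold_point_z is the distance from the TCP to the grasp point, in m); z points along the fingers, y is the line along which they close (so a half turn about z gives the same grasp; the last joint's range is limited). The gripper opens to 85 mm and grips with 20 to 120 N. Pads are 22 mm wide; open, the fingers measure 114 mm over their backs; the gripper's body (76 mm by 85 mm) begins 54 mm behind the grasp point. The pads swing forward as they close: fully open they stand 13 mm farther back than shut.
Start: joints at [51.721, 21.807, 74.336, -0, 83.858, -12.336], TCP at [0.241, 0.495, 0.231] pointing down, gripper open.
Joint ranges: [-178.18, 178.18], [-50.72, 133.34], [12.68, 142.11], [-81.47, 261.47], [9.98, 163.14], [-165.26, 165.26]. Speed limits (degrees/s): [136.94, 136.94, 180, 180, 180, 180].

INTERFACE

Orientations are given as a 3x3 rotation matrix whose columns are the frame's x, y, z axes.
In Python, from rig import env, optics gives the robot as it stands.
- The arm moves only by the shell command python3 -m jog 'ROWS' [OPENING] [FORCE]. ROWS is JSON, a list of rows, each an object with "linear": the shift along the tool's x, y, z in units of 40 mm (1.0 is 40 mm), a list of three; "roll": the turn about the tool's z in units of 5 degrees (1.0 is 5 degrees). A call has 1 to 12 rows; each row shifts and turns the commanded pose from where the row before left it, along the tool's axes as they then stand; what a row does not reach is not made up. A row lasts 1/12 s, in which the tool goes at most 41.7 mm and 7.16 degrees, less where a joint would pass 70% of its speed; a pose out of reach is approached as far as the arm can. A call is refused whole if a number of a shift passes 1 or a number of a turn 1, either way. A call with a gripper value outside its range is refused whole. OPENING is the opening, from -1 (shut) to 1 (fully open), set as the call begins (- or left out, the last holds). The fingers move at their own pace and stop on an object; FORCE is the grip in N (left out, the last holds). Time passes only in rows, so rows that do not move let the fingers close. It gives the time, the measured TCP pose, the force, the opening and the grip force at its end, in the units of the state.
- env.observe(): the state, without advancing time (a new reading comes with each control period).
- optics.get_image(name): name is "side" or "top"; returns the picture (400x640x3 uint8, red, green, blue); there is no depth.
- optics.calibration(name): a dict with "fov_y" (degrees; the focal length in pixels is half the picture's height over the tangent of half this angle, whatever the lens; pixels are square), "cx", "cy" (the principal point, pixels), "T" (4x4, takes a point from camera to world coordinates). Camera axes: x right, y down, z forward; pixel columns grow to the right and rows downward; lengths in m; the calibration is good to about 2 mm. A picture is of the moment at which its call begins. calibration takes no time and is no camera call.
- env.close_job(): hands the job in; it is judged then, once.
The state is a dict: "time_s": time; "q": joint angles; "qvel": joint speeds; "joint_efforts": joint torques, N m; "position": TCP position; "tool_rot": TCP orientation; "ft_force": force on the tool from outside, world axes, zero at the start; "wrist_torque": the same for the moment, N m; "grip_width": finger opening in m; "gripper_force": force on a finger pad.
Only numpy, scipy, OpenCV 4.12 (cv2) and the standard library are available. Lean on these libraries where they do the work, as an engineer would, in place of code of your own. Each camera call takes 0.05 s, during which the arm holds its last target. There are 200 camera calls.

## Working session

There is one attempt and no reset: what is moved stays moved. The work goes in short steps, Python scripts to look and compute and a shell command to move; the robot and the scene stay as the last step left them, time stands still between calls to the robot, and variables do not carry over. Pictures are saved under pics/ and viewed, at most 10 in all, crops included, and the job is handed in when it is done.

```bash
mkdir -p pics; python3 - <<'E'
from rig import env, optics
import cv2
for n in("side","top"):
    cv2.imwrite(f"pics/{n}0.png",optics.get_image(n)[:,:,::-1]); c=optics.calibration(n); print(n,c)
s=env.observe();print(s)
E
```

```text
side {'fov_y': 53.54271756639814, 'cx': 317.688330731917, 'cy': 200.70051172619986, 'T': array([[-0.89698232, -0.2527727 ,  0.36266882, -0.03859437],
       [-0.44147513,  0.46978893, -0.76445934,  1.25202696],
       [ 0.02285665, -0.84581577, -0.53298522,  0.84458553],
       [ 0.        ,  0.        ,  0.        ,  1.        ]])}
top {'fov_y': 44.85247520999099, 'cx': 316.141096651239, 'cy': 206.10149200597064, 'T': array([[-0.02579363, -0.99515514,  0.09487328,  0.33793429],
       [-0.99965124,  0.02621462,  0.00319354,  0.1409961 ],
       [-0.00566513, -0.09475782, -0.99548423,  1.7666633 ],
       [ 0.        ,  0.        ,  0.        ,  1.        ]])}
{'time_s': 0.1, 'q': array([ 5.17206998e+01,  2.18390157e+01,  7.43776607e+01,  2.25857072e-04,
        8.38589753e+01, -1.23353349e+01]), 'qvel': array([-0.01549472, -0.12619718, -0.11829224,  0.03203004,  0.08507805,
        0.0401619 ]), 'joint_efforts': array([ 4.03658749e-03, -4.49212968e+01, -2.31657904e+01, -1.83656612e-04,
        3.64008942e-03, -5.04854245e-05]), 'position': array([0.24045837, 0.49437147, 0.23077204]), 'tool_rot': array([[-8.99222036e-01,  4.37491779e-01, -8.21040009e-04],
       [ 4.37492456e-01,  8.99221487e-01, -1.03406288e-03],
       [ 2.85902807e-04, -1.28905094e-03, -9.99999128e-01]]), 'ft_force': array([-0.69932218, -0.31559703,  0.87114445]), 'wrist_torque': array([0.03761179, 0.01956898, 0.00403324]), 'gripper_force': 0.0, 'grip_width': 0.08517899343995201}
```

View pics/side0.png

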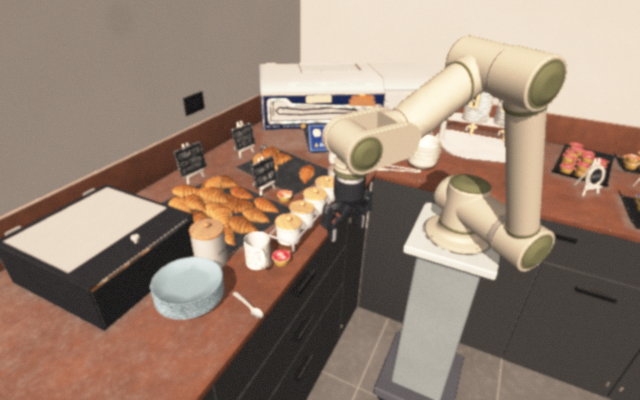

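View pics/top0.png

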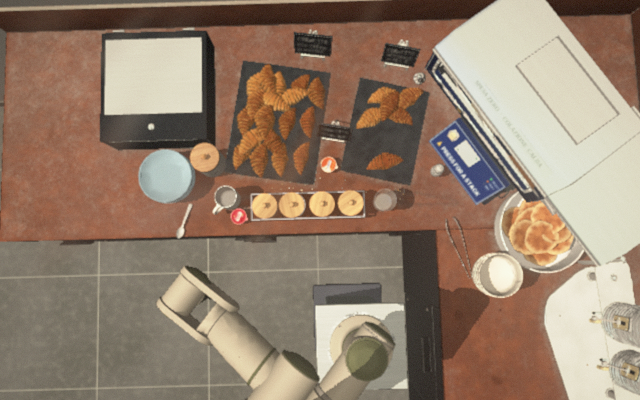

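The side view shows the lids at about (290,222) to (325,185), partly near the gripper. The top view shows them at (264,206), (292,205), (321,204) and (350,204). I'll enlarge both.

```bash
python3 - <<'E'
import cv2,numpy as np
t=cv2.imread("pics/top0.png")[180:230,240:380]; s=cv2.imread("pics/side0.png")[165:255,265:365]
cv2.imwrite("pics/c1.png",np.vstack([cv2.resize(t,(798,285),interpolation=cv2.INTER_CUBIC),]))
cv2.imwrite("pics/c2.png",cv2.resize(s,(660,594),interpolation=cv2.INTER_CUBIC))
E
```

```text
(no output)
```

View pics/c1.png

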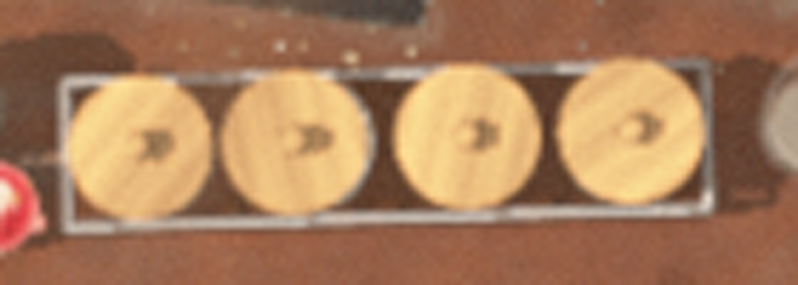

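View pics/c2.png

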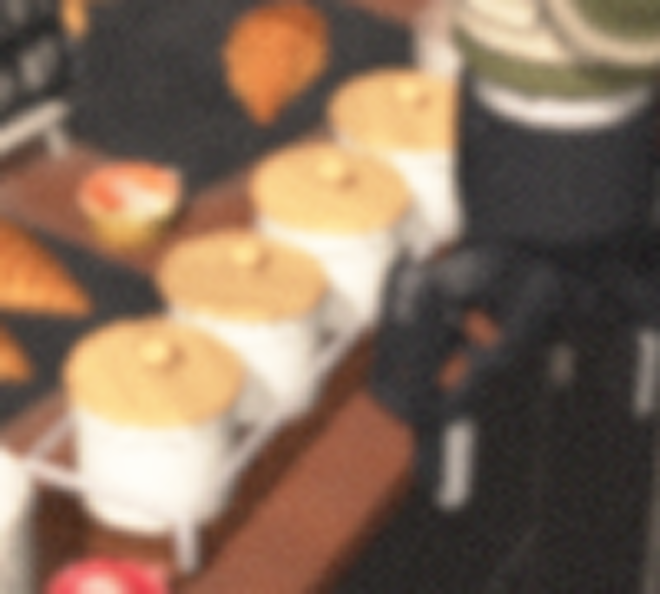

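Crop c1 (5.7x) shows lid centres at about (140,147), (297,142), (467,135) and (631,132). Lid 2 sits left of its regular spacing and a sliver of white crock rim shows on its right, so it's probably the loose one, high on its left side. Rail corners are near (65,80), (708,65), (711,208) and (68,228). Next I'll measure it in numbers.

```bash
cat > h.py <<'E'
import numpy as np
from rig import env, optics
def ray(n,u,v,z):
    c=optics.calibration(n); f=200/np.tan(np.radians(c["fov_y"]/2)); T=c["T"]
    d=T[:3,:3]@np.array([(u-c["cx"])/f,(v-c["cy"])/f,1]); o=T[:3,3]
    return o+d*(z-o[2])/d[2]
E
python3 - <<'E'
import cv2,numpy as np
from h import *
def lids(n,x0,y0,x1,y1,k=8):
    im=cv2.imread(f"pics/{n}0.png")[y0:y1,x0:x1]
    im=cv2.resize(im,None,fx=k,fy=k,interpolation=cv2.INTER_CUBIC)
    h=cv2.cvtColor(im,cv2.COLOR_BGR2HSV)
    m=cv2.inRange(h,(12,60,150),(28,255,255))
    m=cv2.morphologyEx(m,cv2.MORPH_OPEN,np.ones((7,7)))
    cs,_=cv2.findContours(m,cv2.RETR_EXTERNAL,cv2.CHAIN_APPROX_NONE); out=[]
    for c in cs:
        if cv2.contourArea(c)<100*k*k: continue
        (u,v),(a,b),g=cv2.fitEllipse(cv2.convexHull(c))
        u,v=(u+.5)/k-.5+x0,(v+.5)/k-.5+y0
        out.append((u,v,a/k,b/k,g,*ray(n,u,v,.089 if n=="top" else .0855)[:2]))
    return out
for n,b in(("top",(240,185,380,225)),("side",(270,170,335,235))):
    for r in sorted(lids(n,*b)): print(n,np.round(r,4))
R=np.array([ray("top",(x+.5)/5.7-.5+240,(y+.5)/5.7-.5+180,.049)[:2] for x,y in((65,80),(708,65),(711,208),(68,228))])
print(R,R.mean(0)); c=R.mean(0)
d=(R[0]+R[3]-R[1]-R[2]); d/=np.linalg.norm(d); print("yaxis",d,np.degrees(np.arctan2(-d[0],d[1])))
for y in(.15,.05,-.05,-.15): print("pot",c+y*d)
E
```

```text
top [263.806  205.385   26.6209  26.9339  52.7035   0.5051   0.3284]
top [2.913629e+02 2.044100e+02 2.673620e+01 2.712920e+01 1.385886e+02
 5.060000e-01 2.324000e-01]
top [3.214568e+02 2.035253e+02 2.604390e+01 2.695490e+01 1.773133e+02
 5.063000e-01 1.277000e-01]
top [3.502811e+02 2.025246e+02 2.635190e+01 2.682940e+01 8.241000e-01
 5.072000e-01 2.730000e-02]
side [2.845030e+02 1.969589e+02 1.165930e+01 1.446480e+01 7.371110e+01
 5.955000e-01 1.976000e-01]
side [3.043006e+02 2.038586e+02 2.866210e+01 7.922340e+01 4.602450e+01
 5.105000e-01 2.046000e-01]
side [3.058524e+02 1.737544e+02 1.235410e+01 1.547280e+01 6.942430e+01
 6.096000e-01 3.500000e-03]
[[ 0.55252277  0.37799098]
 [ 0.55131085 -0.02492905]
 [ 0.46154365 -0.02364529]
 [ 0.45955349  0.37733226]] [0.50623269 0.17668722]
yaxis [-9.68072968e-04  9.99999531e-01] 0.0554665039880784
pot [0.50608748 0.32668715]
pot [0.50618429 0.2266872 ]
pot [0.50628109 0.12668725]
pot [0.5063779  0.02668729]
```

Lid 2, at (0.506, 0.232), is about 5.7 mm off its crock centre at (0.506, 0.227), towards +y. Its high side is therefore +y. The tool will point down with its x axis along world +y and its fingers shut, and I'll press each lid 28 mm to the +y side of its knob.

```bash
python3 -m jog '[{"linear":[0,0,0],"roll":1},{"linear":[0,0,0],"roll":1},{"linear":[0,0,0],"roll":1},{"linear":[0,0,0],"roll":1},{"linear":[0,0,0],"roll":1},{"linear":[0,0,0],"roll":1},{"linear":[0,0,0],"roll":1},{"linear":[0,0,0],"roll":1},{"linear":[0,0,0],"roll":1},{"linear":[0,0,0],"roll":1},{"linear":[0,0,0],"roll":1},{"linear":[0,0,0],"roll":1}]' -1 40
python3 -m jog '[{"linear":[0,0,0],"roll":0.8},{"linear":[0,0,0],"roll":0},{"linear":[0,0,0],"roll":0},{"linear":[0,0,0],"roll":0}]'
```

```text
time_s: 1.1
position: [0.2405, 0.4944, 0.2309]
tool_rot: [[-0.066, 0.998, -0.001], [0.998, 0.066, -0.001], [-0.001, -0.001, -1.0]]
ft_force: [-0.1, 0.4, -0.8]
grip_width: -0.0002
gripper_force: 0.0
time_s: 1.43
position: [0.2406, 0.4945, 0.2311]
tool_rot: [[-0.003, 1.0, -0.0], [1.0, 0.003, -0.0], [-0.0, -0.0, -1.0]]
ft_force: [-0.1, -0.0, -0.6]
grip_width: -0.0
gripper_force: 0.0
```

```bash
python3 -m jog '[{"linear":[-0.34,0.66,0.28],"roll":0},{"linear":[-0.34,0.66,0.28],"roll":0},{"linear":[-0.34,0.66,0.28],"roll":0},{"linear":[-0.34,0.66,0.28],"roll":0},{"linear":[-0.34,0.66,0.28],"roll":0},{"linear":[-0.34,0.66,0.28],"roll":0},{"linear":[-0.34,0.66,0.28],"roll":0},{"linear":[-0.34,0.66,0.28],"roll":0},{"linear":[-0.34,0.66,0.28],"roll":0},{"linear":[-0.34,0.66,0.28],"roll":0},{"linear":[0,0,0],"roll":0},{"linear":[0,0,0],"roll":0}]'
python3 -m jog '[{"linear":[0,0,0.15],"roll":0},{"linear":[0,0,0.15],"roll":0},{"linear":[0,0,0.15],"roll":0},{"linear":[0,0,0.1],"roll":0},{"linear":[0,0,0],"roll":0},{"linear":[0,0,0],"roll":0}]'
```

```text
time_s: 2.43
position: [0.5054, 0.3579, 0.1183]
tool_rot: [[0.0, 1.0, -0.002], [1.0, -0.0, -0.001], [-0.001, -0.002, -1.0]]
ft_force: [-0.1, -0.2, -0.4]
grip_width: 0.0
gripper_force: 0.0
time_s: 2.93
position: [0.5044, 0.3591, 0.0972]
tool_rot: [[-0.002, 1.0, -0.0], [1.0, 0.002, -0.0], [-0.0, -0.0, -1.0]]
ft_force: [-0.6, -0.1, 0.6]
grip_width: -0.0002
gripper_force: 0.0
```

```bash
python3 -m jog '[{"linear":[-0.05,0,0.05],"roll":0},{"linear":[0,0,0.05],"roll":0},{"linear":[0,0,0.05],"roll":0},{"linear":[0,0,0.02],"roll":0},{"linear":[0,0,0],"roll":0}]'
python3 -m jog '[{"linear":[0,0,0.03],"roll":0},{"linear":[0,0,0],"roll":0},{"linear":[0,0,0],"roll":0}]'
```

```text
time_s: 3.35
position: [0.5047, 0.3567, 0.0903]
tool_rot: [[-0.001, 1.0, -0.0], [1.0, 0.001, -0.0], [-0.0, -0.0, -1.0]]
ft_force: [0.1, -0.2, 0.4]
grip_width: 0.0001
gripper_force: 0.0
time_s: 3.6
position: [0.5048, 0.3568, 0.0893]
tool_rot: [[-0.001, 1.0, 0.0], [1.0, 0.001, 0.0], [0.0, 0.0, -1.0]]
ft_force: [0.2, 0.6, 0.8]
grip_width: 0.0003
gripper_force: 0.0
```

```bash
python3 -m jog '[{"linear":[0,0,0.03],"roll":0},{"linear":[0,0,0],"roll":0},{"linear":[0,0,0],"roll":0}]'
python3 -m jog '[{"linear":[0,0,0.02],"roll":0},{"linear":[0,0,0],"roll":0},{"linear":[0,0,0],"roll":0}]'
```

```text
time_s: 3.85
position: [0.5048, 0.3569, 0.0891]
tool_rot: [[-0.001, 1.0, 0.001], [1.0, 0.001, 0.0], [0.0, 0.001, -1.0]]
ft_force: [-1.5, -0.8, 5.5]
grip_width: 0.0003
gripper_force: 3.2
time_s: 4.1
position: [0.5049, 0.3569, 0.089]
tool_rot: [[-0.001, 1.0, 0.001], [1.0, 0.001, 0.0], [0.0, 0.001, -1.0]]
ft_force: [-3.9, -2.3, 11.7]
grip_width: -0.0002
gripper_force: 5.8
```

Lid 1 is firm at z 0.089. Next is lid 2, pressed at y 0.260.

```bash
python3 -m jog '[{"linear":[0,0,-0.5],"roll":0},{"linear":[0,0,-0.5],"roll":0},{"linear":[-0.6,0.01,0],"roll":0},{"linear":[-0.6,0.01,0],"roll":0},{"linear":[-0.6,0.01,0],"roll":0},{"linear":[-0.6,0.01,0],"roll":0},{"linear":[0,0,0],"roll":0},{"linear":[0,0,0.3],"roll":0},{"linear":[0,0,0.2],"roll":0},{"linear":[0,0,0],"roll":0},{"linear":[0,0,0],"roll":0}]'
```

```text
time_s: 5.02
position: [0.5062, 0.2612, 0.1069]
tool_rot: [[-0.002, 1.0, -0.001], [1.0, 0.002, -0.0], [-0.0, -0.001, -1.0]]
ft_force: [-0.0, 0.8, 0.2]
grip_width: 0.0002
gripper_force: 0.0
```

```bash
python3 -m jog '[{"linear":[-0.03,0,0.1],"roll":0},{"linear":[0,0,0.1],"roll":0},{"linear":[0,0,0],"roll":0},{"linear":[0,0,0],"roll":0}]'
for i in 1; do python3 -m jog '[{"linear":[0,0,0.04],"roll":0},{"linear":[0,0,0.02],"roll":0},{"linear":[0,0,0],"roll":0},{"linear":[0,0,0],"roll":0}]'; done
```

```text
time_s: 5.35
position: [0.5063, 0.2597, 0.0992]
tool_rot: [[-0.001, 1.0, -0.0], [1.0, 0.001, -0.0], [-0.0, -0.0, -1.0]]
ft_force: [0.6, -0.0, 0.4]
grip_width: -0.0001
gripper_force: 0.0
time_s: 5.68
position: [0.5065, 0.2596, 0.0969]
tool_rot: [[-0.001, 1.0, 0.0], [1.0, 0.001, -0.0], [-0.0, 0.0, -1.0]]
ft_force: [-1.1, 0.9, 0.6]
grip_width: -0.0
gripper_force: 0.0
```

```bash
python3 -m jog '[{"linear":[0,0,0.03],"roll":0},{"linear":[0,0,0],"roll":0},{"linear":[0,0,0],"roll":0}]'; python3 -m jog '[{"linear":[0,0,0.03],"roll":0},{"linear":[0,0,0],"roll":0},{"linear":[0,0,0],"roll":0}]'
```

```text
time_s: 5.93
position: [0.5064, 0.2596, 0.0957]
tool_rot: [[-0.001, 1.0, -0.0], [1.0, 0.001, -0.0], [-0.0, -0.0, -1.0]]
ft_force: [-0.8, -0.2, 0.4]
grip_width: -0.0005
gripper_force: 0.0
time_s: 6.18
position: [0.5065, 0.2597, 0.0946]
tool_rot: [[-0.001, 1.0, 0.0], [1.0, 0.001, 0.0], [0.0, 0.0, -1.0]]
ft_force: [-0.8, 0.4, 1.3]
grip_width: -0.0001
gripper_force: 0.4
```

```bash
python3 -m jog '[{"linear":[0,0,0.03],"roll":0},{"linear":[0,0,0],"roll":0},{"linear":[0,0,0],"roll":0}]'; python3 -m jog '[{"linear":[0,0,0.02],"roll":0},{"linear":[0,0,0],"roll":0},{"linear":[0,0,0],"roll":0}]'
```

```text
time_s: 6.43
position: [0.5066, 0.2598, 0.094]
tool_rot: [[-0.001, 1.0, 0.001], [1.0, 0.001, 0.0], [0.0, 0.001, -1.0]]
ft_force: [-1.6, 0.7, 6.2]
grip_width: 0.0001
gripper_force: 3.0
time_s: 6.68
position: [0.5067, 0.2599, 0.0939]
tool_rot: [[-0.001, 1.0, 0.002], [1.0, 0.001, 0.001], [0.001, 0.002, -1.0]]
ft_force: [-3.8, 0.7, 10.8]
grip_width: -0.0002
gripper_force: 5.7
```

Lid 2 touched at about 0.0955, tipped, and stopped at 0.094 (5 mm high), so it's the loose one, high side +y. Now lids 3 and 4.

```bash
python3 -m jog '[{"linear":[0,0,-0.5],"roll":0},{"linear":[0,0,-0.5],"roll":0},{"linear":[-0.65,0,0],"roll":0},{"linear":[-0.65,0,0],"roll":0},{"linear":[-0.65,0,0],"roll":0},{"linear":[-0.65,0,0],"roll":0},{"linear":[0,0,0],"roll":0},{"linear":[0,0,0.4],"roll":0},{"linear":[0,0,0.4],"roll":0},{"linear":[0,0,0.15],"roll":0},{"linear":[0,0,0],"roll":0},{"linear":[0,0,0],"roll":0}]'
python3 -m jog '[{"linear":[0,0,0.04],"roll":0},{"linear":[0,0,0.04],"roll":0},{"linear":[0,0,0],"roll":0},{"linear":[0,0,0],"roll":0}]'
```

```text
time_s: 7.68
position: [0.5066, 0.1559, 0.0947]
tool_rot: [[-0.001, 1.0, -0.0], [1.0, 0.001, -0.0], [-0.0, -0.0, -1.0]]
ft_force: [-0.1, 0.5, 0.3]
grip_width: -0.0003
gripper_force: 0.0
time_s: 8.02
position: [0.5066, 0.1557, 0.0916]
tool_rot: [[-0.001, 1.0, 0.0], [1.0, 0.001, 0.0], [0.0, 0.0, -1.0]]
ft_force: [-0.1, 0.4, -0.6]
grip_width: 0.0003
gripper_force: 0.0
```

```bash
python3 -m jog '[{"linear":[0,0,0.03],"roll":0},{"linear":[0,0,0],"roll":0},{"linear":[0,0,0],"roll":0}]'
```

```text
time_s: 8.27
position: [0.5065, 0.1556, 0.0901]
tool_rot: [[-0.001, 1.0, -0.0], [1.0, 0.001, -0.0], [-0.0, -0.0, -1.0]]
ft_force: [-0.0, 1.2, -0.9]
grip_width: -0.0002
gripper_force: 0.0
```

```bash
python3 -m jog '[{"linear":[0,0,0.04],"roll":0},{"linear":[0,0,0],"roll":0},{"linear":[0,0,0],"roll":0}]'; python3 -m jog '[{"linear":[0,0,0.03],"roll":0},{"linear":[0,0,0],"roll":0},{"linear":[0,0,0],"roll":0}]'
```

```text
time_s: 8.52
position: [0.5067, 0.1557, 0.0891]
tool_rot: [[-0.001, 1.0, 0.001], [1.0, 0.001, -0.0], [-0.0, 0.001, -1.0]]
ft_force: [-2.0, -0.4, 5.3]
grip_width: 0.0001
gripper_force: 2.7
time_s: 8.77
position: [0.5068, 0.1557, 0.089]
tool_rot: [[-0.001, 1.0, 0.002], [1.0, 0.001, -0.0], [-0.0, 0.002, -1.0]]
ft_force: [-5.1, -1.4, 15.9]
grip_width: -0.0005
gripper_force: 8.2
```

Lid 3 is firm. Lid 4 next, at y 0.055.

```bash
python3 -m jog '[{"linear":[0,0,-0.5],"roll":0},{"linear":[0,0,-0.5],"roll":0},{"linear":[-0.62,0,0],"roll":0},{"linear":[-0.62,0,0],"roll":0},{"linear":[-0.62,0,0],"roll":0},{"linear":[-0.62,0,0],"roll":0},{"linear":[0,0,0],"roll":0},{"linear":[0,0,0.4],"roll":0},{"linear":[0,0,0.4],"roll":0},{"linear":[0,0,0.1],"roll":0},{"linear":[0,0,0],"roll":0},{"linear":[0,0,0],"roll":0}]'
python3 -m jog '[{"linear":[0,0,0.04],"roll":0},{"linear":[0,0,0],"roll":0},{"linear":[0,0,0],"roll":0}]'
python3 -m jog '[{"linear":[0,0,0.03],"roll":0},{"linear":[0,0,0],"roll":0},{"linear":[0,0,0],"roll":0}]'
```

```text
time_s: 9.77
position: [0.5069, 0.0567, 0.0917]
tool_rot: [[-0.001, 1.0, 0.0], [1.0, 0.001, 0.0], [0.0, 0.0, -1.0]]
ft_force: [0.2, -0.3, 0.3]
grip_width: -0.0001
gripper_force: 0.0
time_s: 10.02
position: [0.5068, 0.0565, 0.0902]
tool_rot: [[-0.001, 1.0, 0.001], [1.0, 0.001, -0.0], [-0.0, 0.001, -1.0]]
ft_force: [0.0, 0.2, 0.2]
grip_width: 0.0001
gripper_force: 0.0
time_s: 10.27
position: [0.5069, 0.0565, 0.0891]
tool_rot: [[-0.001, 1.0, 0.001], [1.0, 0.001, -0.0], [-0.0, 0.001, -1.0]]
ft_force: [-0.9, 0.6, 5.6]
grip_width: 0.0
gripper_force: 2.7
```

```bash
python3 -m jog '[{"linear":[0,0,0.03],"roll":0},{"linear":[0,0,0],"roll":0},{"linear":[0,0,0],"roll":0}]'
python3 -m jog '[{"linear":[0,0,-0.6],"roll":0},{"linear":[0,0,-0.6],"roll":0},{"linear":[0.8,0,0],"roll":0},{"linear":[0.8,0,0],"roll":0},{"linear":[0.8,0,0],"roll":0},{"linear":[0.8,0,0],"roll":0},{"linear":[0.8,0,0],"roll":0},{"linear":[0.95,0,0],"roll":0},{"linear":[0,0,0],"roll":0},{"linear":[0,0,0],"roll":0}]'
```

```text
time_s: 10.52
position: [0.507, 0.0565, 0.089]
tool_rot: [[-0.001, 1.0, 0.002], [1.0, 0.001, -0.0], [-0.0, 0.002, -1.0]]
ft_force: [-5.0, 0.5, 16.6]
grip_width: 0.0001
gripper_force: 8.7
time_s: 11.35
position: [0.5059, 0.2559, 0.1349]
tool_rot: [[-0.004, 1.0, -0.0], [1.0, 0.004, -0.0], [-0.0, -0.0, -1.0]]
ft_force: [-0.9, -0.9, 0.0]
grip_width: 0.0
gripper_force: 0.0
```

Lid 4 is firm too. I'll lower beside lid 2's knob to z 0.098 and push it in −y.

```bash
python3 -m jog '[{"linear":[0.05,0,0.3],"roll":0},{"linear":[0,0,0.3],"roll":0},{"linear":[0,0,0.2],"roll":0},{"linear":[0,0,0.1],"roll":0},{"linear":[0,0,0],"roll":0},{"linear":[0,0,0],"roll":0}]'
```

```text
time_s: 11.85
position: [0.5067, 0.256, 0.0996]
tool_rot: [[-0.0, 1.0, 0.0], [1.0, 0.0, 0.0], [0.0, 0.0, -1.0]]
ft_force: [-0.6, 0.0, -0.3]
grip_width: 0.0001
gripper_force: 0.0
```

```bash
python3 -m jog '[{"linear":[0,0,0.04],"roll":0},{"linear":[-0.05,0,0],"roll":0},{"linear":[-0.05,0,0],"roll":0},{"linear":[0,0,0],"roll":0},{"linear":[0,0,0],"roll":0}]'
python3 -m jog '[{"linear":[-0.05,0,0],"roll":0},{"linear":[0,0,0],"roll":0},{"linear":[0,0,0],"roll":0}]'
```

```text
time_s: 12.27
position: [0.5065, 0.2523, 0.0979]
tool_rot: [[-0.001, 1.0, 0.0], [1.0, 0.001, 0.0], [0.0, 0.0, -1.0]]
ft_force: [1.0, -1.2, 0.2]
grip_width: -0.0004
gripper_force: 0.0
time_s: 12.52
position: [0.5065, 0.2504, 0.0977]
tool_rot: [[-0.001, 1.0, 0.0], [1.0, 0.001, -0.0], [-0.0, 0.0, -1.0]]
ft_force: [-0.4, -1.0, -0.0]
grip_width: -0.0002
gripper_force: 0.0
```

```bash
python3 -m jog '[{"linear":[-0.05,0,0],"roll":0},{"linear":[0,0,0],"roll":0},{"linear":[0,0,0],"roll":0}]'
```

```text
time_s: 12.77
position: [0.5065, 0.2483, 0.0977]
tool_rot: [[-0.001, 1.0, 0.0], [1.0, 0.001, -0.0], [-0.0, 0.0, -1.0]]
ft_force: [-0.4, -0.3, 0.3]
grip_width: 0.0005
gripper_force: 0.0
```

```bash
python3 -m jog '[{"linear":[-0.05,0,0],"roll":0},{"linear":[0,0,0],"roll":0},{"linear":[0,0,0],"roll":0}]';python3 -m jog '[{"linear":[-0.03,0,0],"roll":0},{"linear":[0,0,0],"roll":0},{"linear":[0,0,0],"roll":0}]'
```

```text
time_s: 13.02
position: [0.5065, 0.2463, 0.0977]
tool_rot: [[-0.001, 1.0, 0.0], [1.0, 0.001, -0.0], [-0.0, 0.0, -1.0]]
ft_force: [0.3, 0.1, -1.1]
grip_width: -0.0001
gripper_force: 0.0
time_s: 13.27
position: [0.5065, 0.2452, 0.0977]
tool_rot: [[-0.001, 1.0, 0.0], [1.0, 0.001, 0.0], [0.0, 0.0, -1.0]]
ft_force: [0.4, 0.3, -0.3]
grip_width: 0.0002
gripper_force: 0.2
```

```bash
python3 -m jog '[{"linear":[-0.03,0,0],"roll":0},{"linear":[0,0,0],"roll":0},{"linear":[0,0,0],"roll":0}]'
```

```text
time_s: 13.52
position: [0.5066, 0.2442, 0.0979]
tool_rot: [[-0.001, 1.0, 0.001], [1.0, 0.001, 0.001], [0.0, 0.001, -1.0]]
ft_force: [0.7, 1.7, -0.0]
grip_width: 0.0003
gripper_force: 1.3
```

Contact is building (Fy 1.7 N), so I'll keep going.

```bash
python3 -m jog '[{"linear":[-0.03,0,0],"roll":0},{"linear":[0,0,0],"roll":0},{"linear":[0,0,0],"roll":0}]';python3 -m jog '[{"linear":[-0.03,0,0],"roll":0},{"linear":[0,0,0],"roll":0},{"linear":[0,0,0],"roll":0}]'
```

```text
time_s: 13.77
position: [0.507, 0.2436, 0.0982]
tool_rot: [[-0.001, 1.0, 0.002], [1.0, 0.001, 0.002], [0.002, 0.002, -1.0]]
ft_force: [0.4, 5.9, 2.6]
grip_width: -0.0002
gripper_force: 3.0
time_s: 14.02
position: [0.5071, 0.2431, 0.0986]
tool_rot: [[-0.001, 1.0, 0.003], [1.0, 0.001, 0.003], [0.003, 0.003, -1.0]]
ft_force: [1.1, 10.3, 3.6]
grip_width: -0.0005
gripper_force: 5.0
```

It's now firm near the predicted wall stop. I'll retreat and look.

```bash
python3 -m jog '[{"linear":[0.25,0,0],"roll":0},{"linear":[0,0,0],"roll":0},{"linear":[0,0,-0.7],"roll":0},{"linear":[0,0,-0.7],"roll":0},{"linear":[0,0,-0.7],"roll":0},{"linear":[0,-0.8,-0.5],"roll":0},{"linear":[0,-0.8,-0.2],"roll":0},{"linear":[0,-0.8,0],"roll":0},{"linear":[0,-0.8,0],"roll":0},{"linear":[0,-0.8,0],"roll":0},{"linear":[0,0,0],"roll":0},{"linear":[0,0,0],"roll":0}]'
python3 - <<'E'
from h import *; import cv2
t=optics.get_image("top")[180:230,240:380,::-1]; s=optics.get_image("side")[165:255,265:365,::-1]
o=np.zeros((594,800,3),np.uint8); o[:285,:798]=cv2.resize(t,(798,285),interpolation=cv2.INTER_CUBIC); o[290:590,:333]=cv2.resize(s,(333,300),interpolation=cv2.INTER_CUBIC)
cv2.imwrite("pics/c3.png",o)
E
```

```text
time_s: 15.02
position: [0.3454, 0.2513, 0.21]
tool_rot: [[-0.002, 1.0, 0.0], [1.0, 0.002, -0.001], [-0.001, 0.0, -1.0]]
ft_force: [0.3, 0.2, -0.2]
grip_width: 0.0002
gripper_force: 0.0
```

View pics/c3.png

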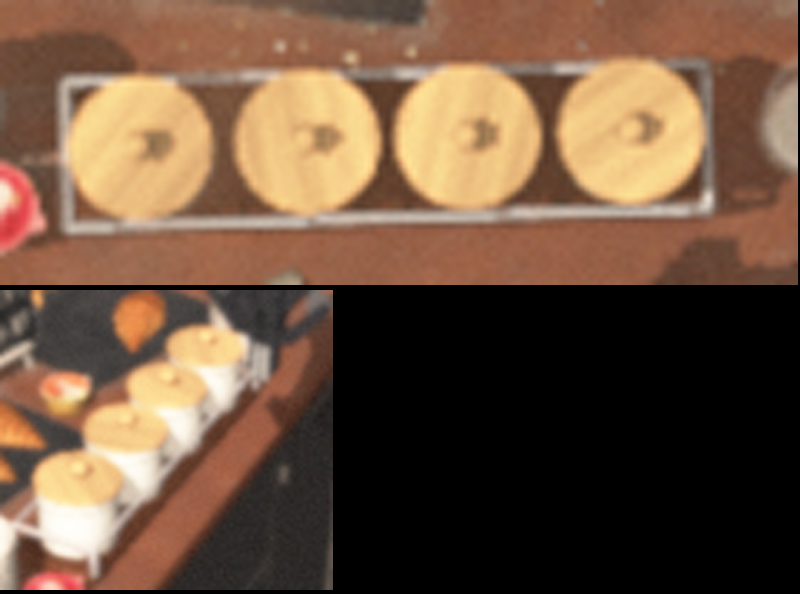

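Lid 2's centre has moved from (297,142) to (308,141), about 6.7 mm, the rim sliver is gone and the shading is even. I'll confirm the height with a light press on the side that was high.

```bash
python3 -m jog '[{"linear":[0,0.8,0],"roll":0},{"linear":[0.07,0.8,0],"roll":0},{"linear":[0,0.8,0],"roll":0},{"linear":[0,0.8,0.5],"roll":0},{"linear":[0,0.8,0.6],"roll":0},{"linear":[0,0,0.6],"roll":0},{"linear":[0,0,0.6],"roll":0},{"linear":[0,0,0.4],"roll":0},{"linear":[0,0,0.18],"roll":0},{"linear":[0,0,0],"roll":0},{"linear":[0,0,0],"roll":0}]'
python3 -m jog '[{"linear":[0,0,0.05],"roll":0},{"linear":[0,0,0],"roll":0},{"linear":[0,0,0],"roll":0}]'
```

```text
time_s: 16.03
position: [0.5073, 0.2543, 0.0948]
tool_rot: [[-0.001, 1.0, 0.0], [1.0, 0.001, -0.0], [-0.0, 0.0, -1.0]]
ft_force: [0.3, 0.3, 0.4]
grip_width: -0.0003
gripper_force: 0.0
time_s: 16.28
position: [0.5068, 0.2545, 0.0933]
tool_rot: [[-0.001, 1.0, 0.001], [1.0, 0.001, 0.0], [0.0, 0.001, -1.0]]
ft_force: [0.3, -0.4, 0.6]
grip_width: -0.0001
gripper_force: 0.0
```

```bash
python3 -m jog '[{"linear":[0,0,0.05],"roll":0},{"linear":[0,0,0.03],"roll":0},{"linear":[0,0,0],"roll":0},{"linear":[0,0,0],"roll":0}]'
python3 -m jog '[{"linear":[0,0,0.04],"roll":0},{"linear":[0,0,0],"roll":0},{"linear":[0,0,0],"roll":0}]'
```

```text
time_s: 16.62
position: [0.5064, 0.2544, 0.0893]
tool_rot: [[-0.001, 1.0, -0.0], [1.0, 0.001, -0.0], [-0.0, -0.0, -1.0]]
ft_force: [-0.3, 0.2, -0.3]
grip_width: -0.0001
gripper_force: 0.0
time_s: 16.87
position: [0.5066, 0.2545, 0.089]
tool_rot: [[-0.001, 1.0, 0.001], [1.0, 0.001, 0.0], [0.0, 0.001, -1.0]]
ft_force: [-3.1, -1.5, 10.8]
grip_width: 0.0004
gripper_force: 5.4
```

Lid 2 is firm at 0.089, so it's seated. I'll retreat and hand in.

```bash
python3 -m jog '[{"linear":[0,0,-0.3],"roll":0},{"linear":[0,0,-0.7],"roll":0},{"linear":[0,0,-0.7],"roll":0},{"linear":[0,0,-0.7],"roll":0},{"linear":[0,0,0],"roll":0},{"linear":[0,0,0],"roll":0},{"linear":[0,0,0],"roll":0}]'; python3 -c "
from rig import env
print(env.close_job())"
```

```text
time_s: 17.45
position: [0.5061, 0.2543, 0.183]
tool_rot: [[-0.001, 1.0, -0.001], [1.0, 0.001, -0.0], [-0.0, -0.001, -1.0]]
ft_force: [0.5, -0.3, 0.6]
grip_width: 0.0001
gripper_force: 0.0
the job is handed in; nothing more can be done
None
```

I pressed all four lids in order from left to right; the second from the left was the loose one, so I pushed it sideways until it dropped in, checked it was firm and at seated height, and handed the job in at 17.5 s (no verdict was returned).

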